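# Stroke the light keys up to the amber peg

## Task

Set the display lighting: starting on the green key, draw a fingertip gently along the curved row of domed keys so that they go down and stay down one after another, up to and including the key that the amber peg stands beside. Make it one stroke, without taking the finger away from the row on the way, and leave the keys beyond up. Do not push or lift the pegs or anything else on the console and bench.

Things in the scene. Friction and masses are not known exactly. Their poses are not given: they have to be found in the camera images.
- console: Fixed grey console box on the bench, 190 (its x) x 320 (its y) x 45 mm high, origin at the centre of its underside, z up. Its flat top carries six domed keys in a row on an arc that bows towards its -x side: key 1 (green) at its +y end, key 6 at its -y end. The row is 220 mm long, 44 mm from key to key (points key1_top to key6_top mark them). On the -x side of the row three pegs stand on the top, and on its +x side, 70 to 80 mm from the row, a small jar.
- key1_top (a point): Top of the green domed key 1: a spherical cap of radius 28 mm that stands 9 mm above the console's top (point at 54 mm above the bench when up) and is 41 mm wide at its foot. The point lies at the crown, moves down with the key, z up.
- key1 (a joint): How far key 1 is pressed, in m: 0 is up (all start up), 0.007 is the bottom stop, where it stands 2 mm above the console's top. No spring: it yields to about 2.5 N and stays where it is left. It counts as down beyond 0.0035 and as up below 0.002. A fingertip drawn level along the row, 6 mm below the crowns' starting height (3 mm clear of the console's top), rides over each dome and pushes it down.
- key2_top (a point): Top of the white domed key 2: a spherical cap of radius 28 mm that stands 9 mm above the console's top (point at 54 mm above the bench when up) and is 41 mm wide at its foot. The point lies at the crown, moves down with the key, z up.
- key2 (a joint): How far key 2 is pressed, in m: 0 is up (all start up), 0.007 is the bottom stop, where it stands 2 mm above the console's top. No spring: it yields to about 2.5 N and stays where it is left. It counts as down beyond 0.0035 and as up below 0.002. A fingertip drawn level along the row, 6 mm below the crowns' starting height (3 mm clear of the console's top), rides over each dome and pushes it down.
- key3_top (a point): Top of the white domed key 3: a spherical cap of radius 28 mm that stands 9 mm above the console's top (point at 54 mm above the bench when up) and is 41 mm wide at its foot. The point lies at the crown, moves down with the key, z up.
- key3 (a joint): How far key 3 is pressed, in m: 0 is up (all start up), 0.007 is the bottom stop, where it stands 2 mm above the console's top. No spring: it yields to about 2.5 N and stays where it is left. It counts as down beyond 0.0035 and as up below 0.002. A fingertip drawn level along the row, 6 mm below the crowns' starting height (3 mm clear of the console's top), rides over each dome and pushes it down.
- key4_top (a point): Top of the white domed key 4: a spherical cap of radius 28 mm that stands 9 mm above the console's top (point at 54 mm above the bench when up) and is 41 mm wide at its foot. The point lies at the crown, moves down with the key, z up.
- key4 (a joint): How far key 4 is pressed, in m: 0 is up (all start up), 0.007 is the bottom stop, where it stands 2 mm above the console's top. No spring: it yields to about 2.5 N and stays where it is left. It counts as down beyond 0.0035 and as up below 0.002. A fingertip drawn level along the row, 6 mm below the crowns' starting height (3 mm clear of the console's top), rides over each dome and pushes it down.
- key5_top (a point): Top of the white domed key 5: a spherical cap of radius 28 mm that stands 9 mm above the console's top (point at 54 mm above the bench when up) and is 41 mm wide at its foot. The point lies at the crown, moves down with the key, z up.
- key5 (a joint): How far key 5 is pressed, in m: 0 is up (all start up), 0.007 is the bottom stop, where it stands 2 mm above the console's top. No spring: it yields to about 2.5 N and stays where it is left. It counts as down beyond 0.0035 and as up below 0.002. A fingertip drawn level along the row, 6 mm below the crowns' starting height (3 mm clear of the console's top), rides over each dome and pushes it down.
- key6_top (a point): Top of the white domed key 6: a spherical cap of radius 28 mm that stands 9 mm above the console's top (point at 54 mm above the bench when up) and is 41 mm wide at its foot. The point lies at the crown, moves down with the key, z up.
- key6 (a joint): How far key 6 is pressed, in m: 0 is up (all start up), 0.007 is the bottom stop, where it stands 2 mm above the console's top. No spring: it yields to about 2.5 N and stays where it is left. It counts as down beyond 0.0035 and as up below 0.002. A fingertip drawn level along the row, 6 mm below the crowns' starting height (3 mm clear of the console's top), rides over each dome and pushes it down.
- peg_amber: Amber (orange) marker peg, loose, about 30 g, 35 mm tall, 20 mm wide at the foot, a 14 mm stem above it; origin at the centre of its foot, z up. The three pegs stand on the console 45 mm from keys 3, 4 and 5, square to the row on its -x side, one beside each key, in any order (the next key is over 60 mm away). Not to be touched.
- peg_blue: Blue marker peg, loose, about 30 g, 35 mm tall, 20 mm wide at the foot, a 14 mm stem above it; origin at the centre of its foot, z up. The three pegs stand on the console 45 mm from keys 3, 4 and 5, square to the row on its -x side, one beside each key, in any order (the next key is over 60 mm away). Not to be touched.
- peg_black: Black marker peg, loose, about 30 g, 35 mm tall, 20 mm wide at the foot, a 14 mm stem above it; origin at the centre of its foot, z up. The three pegs stand on the console 45 mm from keys 3, 4 and 5, square to the row on its -x side, one beside each key, in any order (the next key is over 60 mm away). Not to be touched.
- jar: Small loose jar, 28 mm wide, 30 mm tall, standing on the console; origin at the centre of its underside. Bystander.
- cleaner: Loose amber bottle, 50 mm wide, 130 mm tall, on the bench; origin at the centre of its underside. Bystander.
- driver: Loose screwdriver, 160 mm long, lying on the bench along its x, handle to -x. Bystander.
- spectacles: Loose black spectacle frame lying flat on the bench, about 135 mm wide (y) and 165 mm long (x), 5 mm thick; origin between the rims, at bench height. Bystander.
- cup: Loose blue cup, 64 mm wide, 75 mm tall; origin at the centre of its underside. Bystander.

How it is judged:
At the end, for the whole second after the job is handed in: Every key from the green one up to and including the key beside the amber peg is down (pressed more than 3.5 mm of 7), every key beyond it is up (less than 2 mm), the pegs stand upright within 10 mm of where they were and the bystanders within 15 mm (((horizontal distance between peg_amber and key3_top below 0.054 m and value of joint each of key1, key2, key3 above 0.0035 m and value of joint each of key4, key5, key6 below 0.002 m) or (horizontal distance between peg_amber and key4_top below 0.054 m and value of joint each of key1, key2, key3, key4 above 0.0035 m and value of joint each of key5, key6 below 0.002 m) or (horizontal distance between peg_amber and key5_top below 0.054 m and value of joint each of key1, key2, key3, key4, key5 above 0.0035 m and value of joint key6 below 0.002 m)) and angle between each of peg_amber, peg_blue, peg_black's own z axis and vertical below 0.1 rad and distance of each of peg_amber, peg_blue, peg_black from where it was at the start of the episode below 0.01 m and distance of each of jar, cleaner, driver, spectacles, cup from where it was at the start of the episode below 0.015 m); the robot touches nothing.
It fails at once if a key is pressed while the key before it in the row is still up ((value of joint key2 above 0.003 m and value of joint key1 below 0.0025 m) or (value of joint key3 above 0.003 m and value of joint key2 below 0.0025 m) or (value of joint key4 above 0.003 m and value of joint key3 below 0.0025 m) or (value of joint key5 above 0.003 m and value of joint key4 below 0.0025 m) or (value of joint key6 above 0.003 m and value of joint key5 below 0.0025 m)).
It fails at once if a key past the amber peg's key is pressed down ((horizontal distance between peg_amber and key3_top below 0.054 m and value of joint key4 above 0.003 m) or (horizontal distance between peg_amber and key4_top below 0.054 m and value of joint key5 above 0.003 m) or (horizontal distance between peg_amber and key5_top below 0.054 m and value of joint key6 above 0.003 m)).
It fails at once if the fingertips leave the row (rise more than about 3 cm above the keys) after the green key is down and before the amber peg's key is down (value of joint key1 above 0.0035 m and ((horizontal distance between peg_amber and key3_top below 0.054 m and value of joint key3 below 0.003 m) or (horizontal distance between peg_amber and key4_top below 0.054 m and value of joint key4 below 0.003 m) or (horizontal distance between peg_amber and key5_top below 0.054 m and value of joint key5 below 0.003 m)) and height (world z) of the grasp point above 0.105 m).
It fails at once if a marker peg is shoved, lifted or tipped (more than 10 mm or 0.3 rad), or another loose thing is moved by more than 15 mm (distance of any of peg_amber, peg_blue, peg_black from where it was at the start of the episode above 0.01 m or angle between any of peg_amber, peg_blue, peg_black's own z axis and vertical above 0.3 rad or distance of any of jar, cleaner, driver, spectacles, cup from where it was at the start of the episode above 0.015 m).
It fails at once if the console or its keys are pressed hard (over 30 N) (contact force between the fingers and console above 30 N).
It also fails if it takes over 42 s, if anything falls off the work surface, if the arm or the gripper's body presses on something with over 40 N, if the wrist force passes 120 N, or if a joint passes its speed limit or range.

## Robot

A 6-joint arm with a two-finger parallel gripper is mounted at the origin on the work surface. World frame = base frame: x ahead of the robot, y to its left, z up, the work surface at z = 0. Lengths are in m, angles in rad, forces in N, time in s.
With the tool pointing down it reaches from about 0.3 to 0.775 m from the base axis. Payload 14.6 kg.
Tool frame: the origin (TCP) lies at the very end of the fingers, on their centre line; the grasp point (between the pads) lies 19 mm behind it (pinch_z is the distance from the TCP to the grasp point, in m); z points along the fingers, y is the direction in which the jaws open and shut (so a half turn about z gives the same grasp; the last joint's range is limited). The gripper opens to 94 mm and grips with 3 to 60 N. Pads are 16 mm wide; open, the fingers measure 119 mm over their backs; the gripper's body (75 mm by 177 mm) begins 78 mm behind the grasp point.
Start: joints at [1.224, 0.3, 1.521, -0, 1.321, -0.067], TCP at [0.152, 0.529, 0.205] pointing down, gripper open.
Joint ranges: [-3.03, 3.03], [-0.79, 2.21], [0.23, 2.52], [-1.04, 4.18], [0, 3.07], [-2.55, 2.55]. Speed limits (rad/s): [2.22, 2.22, 2.57, 3.14, 3.14, 3.14].

## Interface

Orientations are given as [roll, pitch, yaw] about the fixed x, y, z axes, in that order (R = Rz(yaw) Ry(pitch) Rx(roll)).
In Python, from station import get_obs, camera, hand_in, pinch_z gives the robot as it stands.
- The arm moves only by the tool servo_tool, never from a script. Its argument "moves" is a list that holds one entry, the list of rows, each a list of 7 numbers: the turn, a rotation vector about the tool's x, y, z normalised to -1 to 1, where 1 is pi/2 rad, then the shift along the tool's x, y, z normalised to -1 to 1, where 1 is 500 mm, then the closure, from 0 (fully open) to 1 (shut). In form: [[[rx, ry, rz, x, y, z, hand], ...]]. A call has 1 to 12 rows; each row is the pose to reach, as a shift and turn from the pose measured when the call began, along the tool's axes at that moment; what a row does not reach only later rows make up. A row lasts 1/12 s, in which the tool goes at most 41.7 mm and 7.16 degrees, less where a joint would pass 70% of its speed; a pose out of reach is approached as far as the arm can. A call with a number of a shift or a turn outside -1 to 1 is refused whole. A call with a gripper value outside its range is refused whole. The fingers move at their own pace and stop on an object; "squeeze" is the grip in N (left out, the last holds). Time passes only in rows, so rows that repeat a pose let the fingers close. It gives the time, the measured TCP pose, the force and the opening at its end, in the units of the state.
- get_obs(): the state, without advancing time (a new reading comes with each control period).
- camera(name): name is "side" or "top" or "wrist"; returns a dict with "color" (420x560x3 uint8, red, green, blue), "intrinsics" (3x3 intrinsics, pixels), "distortion" ([k1, k2, p1, p2, k3] as OpenCV has them; the pictures are not rectified), "rvec" (rotation vector, rad) and "tvec" (3), from world to camera coordinates, as OpenCV has them. Camera axes: x right, y down, z forward; pixel columns grow to the right and rows downward; lengths in m; the calibration is good to about 2 mm. A picture is of the moment at which its call begins. There is no depth.
- hand_in(): hands the job in, once; it reports no verdict.
The state is a dict: "time_s": time; "qpos": joint angles; "joint_vel": joint speeds; "tau": joint torques, N m; "ee_pos": TCP position; "eef_rot": TCP orientation; "force": force on the tool from outside, world axes, zero at the start; "moment": the same for the moment, N m; "grip_width": finger opening in m.
Only numpy, scipy, OpenCV 4.12 (cv2) and the standard library are available. Lean on these libraries where they do the work, as an engineer would, in place of code of your own. Each camera call takes 0.05 s, during which the arm holds its last target.

## Working session

There is one attempt and no reset: what is moved stays moved. The work goes in short steps, Python scripts to look and compute and a tool call to move; the robot and the scene stay as the last step left them, time stands still between calls to the robot, and variables do not carry over. Pictures are saved under pics/ and viewed, and the job is handed in when it is done.

Besides the shell and the picture viewer there is one more tool, called after "Request:" as name(argument=value, ...), one argument or row to a line, values as JSON. servo_tool: Moves the arm, as the interface text tells. Scaled input: -1 to 1 covers 500 mm each way for a shift and pi/2 rad each way for a turn. Its arguments: {"type":"object","properties":{"moves":{"type":"array"},"squeeze":{"type":"number"}},"required":["moves"]}

```bash
mkdir -p pics; ls; python3 - <<'E'
from station import *
import cv2
o=get_obs(); print(o, pinch_z)
for n in ("top","side","wrist"):
    c=camera(n); cv2.imwrite(f"pics/{n}0.png",c["color"][:,:,::-1]); print(n,c["intrinsics"].tolist(),c["distortion"],c["rvec"],c["tvec"])
E
```

```text
pics
{'time_s': 0.0, 'qpos': array([ 1.22439611e+00,  3.00463065e-01,  1.52161495e+00, -8.00569278e-06,
        1.32069589e+00, -6.65782770e-02]), 'joint_vel': array([ 1.66271850e-03, -1.06333554e-04, -8.72432472e-05, -5.18468787e-05,
       -2.72265454e-04, -1.03624017e-03]), 'tau': array([ 1.04233102e-03, -5.31808162e+01, -3.52736378e+01,  7.08569144e-02,
        2.43532076e-02, -1.02322247e-04]), 'ee_pos': array([0.15180082, 0.52834897, 0.20487641]), 'eef_rot': array([-3.14041350e+00, -7.08506274e-05,  2.86177266e+00]), 'force': array([-0.37301812,  0.38643252, -0.11945717]), 'moment': array([-0.00440197, -0.02101453, -0.00474515]), 'grip_width': 0.09413888303344695} 0.0188
top [[512.847129771749, 0.0, 271.0059520454578], [0.0, 512.847129771749, 216.14309459244467], [0.0, 0.0, 1.0]] [-0.03953814  0.          0.          0.          0.        ] [ 2.12810745 -2.12521789  0.15302368] [6.58590715e-04 5.07066101e-01 1.38933048e+00]
side [[497.297362834359, 0.0, 286.1575163885097], [0.0, 497.297362834359, 211.8673218339587], [0.0, 0.0, 1.0]] [-0.16254594  0.          0.          0.          0.        ] [ 2.34584895 -0.77746584  0.26413936] [-0.42074682  0.2585022   1.1075992 ]
wrist [[293.4099657349893, 0.0, 277.68167650569154], [0.0, 293.4099657349893, 204.46919222734115], [0.0, 0.0, 1.0]] [-0.00698966  0.          0.          0.          0.        ] [-2.34494985 -1.76819602 -0.21655412] [-0.54889569 -0.02675111  0.39082891]
```

View pics/top0.png

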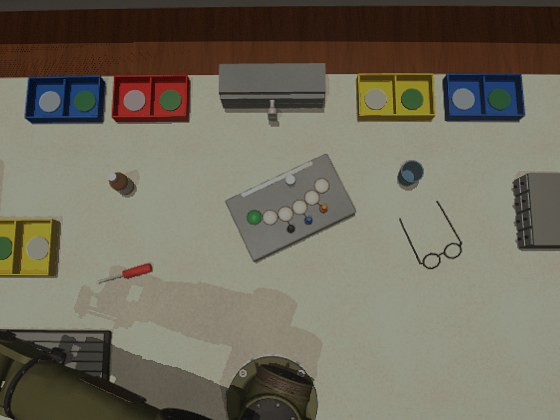

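View pics/side0.png

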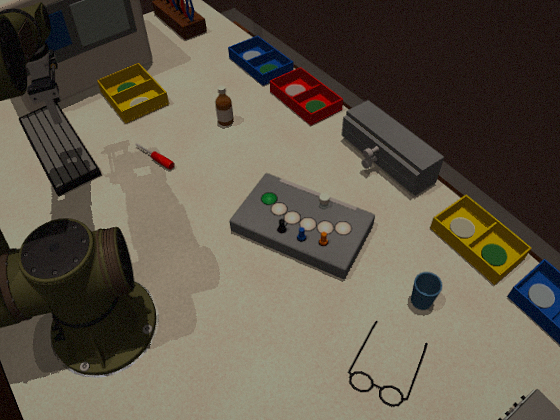

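View pics/wrist0.png

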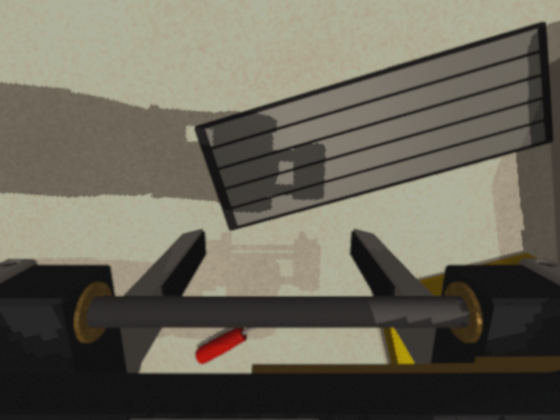

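The top view shows the console at (290,207). The green key is at (254,217) and the white keys run to (322,185). The pegs are black (291,229), blue (308,220) and amber (323,208). Next I'll measure these from both views.

```bash
cat > h.py <<'E'
import numpy as np, cv2
def ray(c,uv):
    K=np.array(c["intrinsics"]);R=cv2.Rodrigues(np.array(c["rvec"]))[0];t=np.array(c["tvec"])
    p=cv2.undistortPoints(np.array(uv,float).reshape(-1,1,2),K,np.array(c["distortion"])).reshape(-1,2)
    d=np.c_[p,np.ones(len(p))]@R; o=-R.T@t
    return o,d
def onz(c,uv,z):
    o,d=ray(c,uv); return o+d*((z-o[2])/d[:,2])[:,None]
def proj(c,P):
    return cv2.projectPoints(np.array(P,float).reshape(-1,1,3),np.array(c["rvec"]),np.array(c["tvec"]),np.array(c["intrinsics"]),np.array(c["distortion"]))[0].reshape(-1,2)
E
python3 - <<'E'
from station import *
from h import *
for n,roi in (("top",(220,150,365,265)),("side",(225,165,380,280))):
    c=camera(n); x0,y0,x1,y1=roi
    im=c["color"][y0:y1,x0:x1]
    cv2.imwrite(f"pics/{n}zoom.png",cv2.resize(im[:,:,::-1],None,fx=5,fy=5,interpolation=cv2.INTER_CUBIC))
    hsv=cv2.cvtColor(im,cv2.COLOR_RGB2HSV)
    ms={"white":((0,12,140),(35,110,255)),"green":((45,90,40),(85,255,255)),"amber":((5,150,80),(22,255,255)),"blue":((98,120,40),(125,255,255)),"black":((0,0,0),(180,255,38))}
    for k,(lo,hi) in ms.items():
        m=cv2.inRange(hsv,lo,hi)
        N,l,s,ce=cv2.connectedComponentsWithStats(m)
        for i in range(1,N):
            if s[i,4]>=12:
                uv=ce[i]+[x0,y0]; z={"white":.049,"green":.049}.get(k,.0625)
                print(n,k,uv.round(1),s[i].tolist(),onz(c,uv,z)[0].round(4))
E
```

```text
top white [294. 206.] [0, 0, 145, 115, 8412] [ 0.5345 -0.0627  0.049 ]
top white [321.5 185.1] [96, 29, 12, 13, 86] [ 0.5938 -0.1401  0.049 ]
top white [311.6 197.1] [86, 41, 12, 13, 89] [ 0.5596 -0.112   0.049 ]
top white [299.6 206.6] [74, 51, 12, 12, 85] [ 0.5327 -0.0783  0.049 ]
top white [285.2 213.5] [59, 58, 13, 12, 93] [ 0.5134 -0.0382  0.049 ]
top white [269.6 216.8] [44, 61, 12, 13, 89] [0.5041 0.0051 0.049 ]
top green [253.9 217. ] [27, 61, 14, 13, 147] [0.5035 0.0487 0.049 ]
top amber [323.  207.9] [100, 55, 7, 7, 39] [ 0.5264 -0.1422  0.0625]
top blue [307.8 219.7] [85, 67, 7, 7, 31] [ 0.4938 -0.1     0.0625]
top black [290.4 229.5] [68, 77, 6, 5, 19] [ 0.4665 -0.0522  0.0625]
side white [298.5 218.7] [0, 0, 155, 115, 8405] [ 0.5229 -0.0528  0.049 ]
side white [278.5 208.5] [47, 39, 14, 10, 114] [0.5028 0.004  0.049 ]
side white [291.5 217.1] [60, 47, 14, 11, 122] [ 0.5121 -0.0382  0.049 ]
side white [307.5 223.5] [76, 54, 14, 11, 118] [ 0.5315 -0.0781  0.049 ]
side white [324.7 226.9] [93, 57, 14, 11, 118] [ 0.5589 -0.1117  0.049 ]
side white [342.6 227.7] [111, 58, 14, 11, 119] [ 0.5923 -0.14    0.049 ]
side green [268.6 198.3] [36, 28, 16, 12, 149] [0.5023 0.0472 0.049 ]
side amber [323.5 234. ] [96, 67, 6, 5, 26] [ 0.5357 -0.1344  0.0625]
side amber [323.1 241.7] [94, 74, 9, 6, 26] [ 0.5207 -0.1514  0.0625]
side blue [300.9 233.8] [72, 62, 9, 13, 61] [ 0.4929 -0.1014  0.0625]
side black [281.3 226.3] [52, 54, 9, 14, 88] [ 0.4686 -0.0549  0.0625]
side black [303.2 252. ] [5, 54, 144, 60, 819] [ 0.4649 -0.1468  0.0625]
side black [301.  239.7] [72, 73, 9, 4, 16] [ 0.4825 -0.1154  0.0625]
```

Peg-to-key distances put amber about 45 mm from key 5 and 64 mm from key 4, so the stroke ends on key 5. I'll check the zoomed view and fit the row before moving.

```bash
cat >> h.py <<'E'
from scipy.spatial.transform import Rotation as Ro
KEYS=np.array([(.5029,.048),(.5035,.0049),(.5128,-.0382),(.5321,-.0782),(.5593,-.1118),(.593,-.140)])
def rows(o,W,hand=1):
    """scaled tool-frame shifts for world targets W; also levels the tool and prints"""
    R=Ro.from_euler('xyz',o["eef_rot"]); down=R.as_matrix()[:,2]
    for w in np.atleast_2d(W):
        s=R.inv().apply(w-o["ee_pos"])/.5; print(w.round(4),s.round(3).tolist())
    print("axis z",down.round(4))
E
python3 - <<'E'
from station import *
from h import *
print(np.linalg.norm(np.diff(KEYS,axis=0),axis=1))
A=np.c_[2*KEYS,np.ones(6)];b=(KEYS**2).sum(1);s=np.linalg.lstsq(A,b,rcond=None)[0];r=np.sqrt(s[2]+s[0]**2+s[1]**2)
print("arc",s[:2],r,(np.linalg.norm(KEYS-s[:2],axis=1)-r))
for n,p in (("amber",(.5264,-.1422)),("blue",(.4938,-.1)),("black",(.4665,-.0522))): print(n,np.linalg.norm(KEYS-p,axis=1).round(4))
o=get_obs(); rows(o,[[.503,.050,.205],[.503,.050,.12]])
E
```

```text
[0.04310418 0.04409195 0.04441272 0.04322962 0.04394235]
arc [0.70122385 0.02755342] 0.19929891177212197 [ 7.61391880e-05 -2.81581973e-04  2.68267963e-04  1.67031959e-04
 -3.97540337e-04  1.66752944e-04]
amber [0.1916 0.1489 0.1049 0.0643 0.0448 0.0666]
blue [0.1483 0.1053 0.0647 0.0441 0.0666 0.107 ]
black [0.1066 0.068  0.0484 0.0706 0.1103 0.154 ]
[0.503 0.05  0.205] [-0.939, -0.726, 0.001]
[0.503 0.05  0.12 ] [-0.939, -0.726, 0.171]
axis z [-2.e-04 -5.e-04 -1.e+00]
```

View pics/topzoom.png

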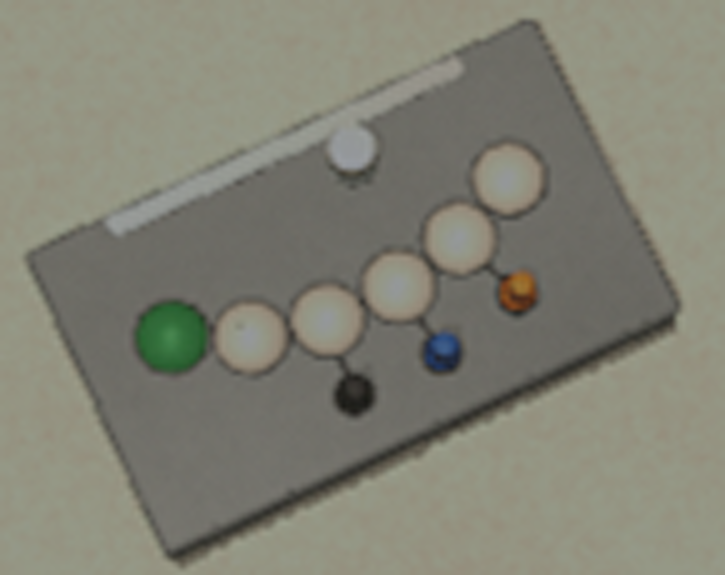

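The zoom confirms it: thin lines join black to key 3, blue to key 4 and amber (518,291) to key 5 (459,239). I'll move over the green key with the fingers shut.

Request:
servo_tool(
  moves=[
    [[0,0,0,-0.08,-0.06,0,1],[0,0,0,-0.16,-0.12,0,1],[0,0,0,-0.24,-0.18,0,1],[0,0,0,-0.32,-0.24,0,1],[0,0,0,-0.4,-0.3,0,1],[0,0,0,-0.48,-0.36,0,1],[0,0,0,-0.56,-0.42,0,1],[0,0,0,-0.64,-0.48,0,1],[0,0,0,-0.72,-0.54,0,1],[0,0,0,-0.8,-0.61,0,1],[0,0,0,-0.87,-0.67,0,1],[0,0,0,-0.91,-0.7,0,1]],
  ],
  squeeze=10,
)

```text
time_s: 1.25
ee_pos: [0.4505, 0.1251, 0.2055]
eef_rot: [-3.141, 0.0, 2.862]
force: [0.6, 0.8, 0.7]
grip_width: 0.0173
```

```bash
python3 - <<'E'
from station import *
from h import *
o=get_obs(); print(o["time_s"],o["ee_pos"],o["eef_rot"],o["force"],o["grip_width"]); rows(o,[[.503,.051,.205],[.503,.051,.08]])
E
```

```text
1.25 [0.45051992 0.12507603 0.20549576] [-3.14127243e+00  2.76402716e-04  2.86173546e+00] [0.57059768 0.84806566 0.65376831] 0.017311901364425304
[0.503 0.051 0.205] [-0.142, -0.113, 0.001]
[0.503 0.051 0.08 ] [-0.142, -0.113, 0.251]
axis z [ 2.e-04 -4.e-04 -1.e+00]
```

Request:
servo_tool(
  moves=[
    [[0,0,0,-0.08,-0.06,0,1],[0,0,0,-0.12,-0.1,0,1],[0,0,0,-0.142,-0.113,0,1],[0,0,0,-0.142,-0.113,0.04,1],[0,0,0,-0.142,-0.113,0.09,1],[0,0,0,-0.142,-0.113,0.14,1],[0,0,0,-0.142,-0.113,0.19,1],[0,0,0,-0.142,-0.113,0.23,1],[0,0,0,-0.142,-0.113,0.25,1],[0,0,0,-0.142,-0.113,0.25,1],[0,0,0,-0.142,-0.113,0.25,1]],
  ],
)

```text
time_s: 2.17
ee_pos: [0.5034, 0.0513, 0.0811]
eef_rot: [-3.141, 0.0, 2.862]
force: [-0.3, 0.8, 0.2]
grip_width: 0.0005
```

```bash
python3 - <<'E'
from station import *
from h import *
o=get_obs(); print(o["time_s"],o["ee_pos"],o["eef_rot"],o["force"],o["grip_width"]); rows(o,[[.503,.051,.06],[.503,.051,.0485]])
for n in ("top","side"):
    c=camera(n); print(proj(c,o["ee_pos"]))
    x0,y0=(180,110) if n=="top" else (200,100)
    cv2.imwrite(f"pics/{n}1.png",cv2.resize(c["color"][y0:y0+180,x0:x0+220,::-1],None,fx=3,fy=3,interpolation=cv2.INTER_CUBIC))
E
```

```text
2.1667 [0.50337481 0.05131682 0.08107934] [-3.14136189e+00  3.50522455e-04  2.86183850e+00] [-0.2525676   0.82112739  0.21232772] 0.00046960587933554215
[0.503 0.051 0.06 ] [0.001, -0.001, 0.042]
[0.503  0.051  0.0485] [0.001, -0.001, 0.065]
axis z [ 3.e-04 -3.e-04 -1.e+00]
[[252.31178985 215.12060188]]
[[267.50075319 188.78984042]]
```

View pics/side1.png

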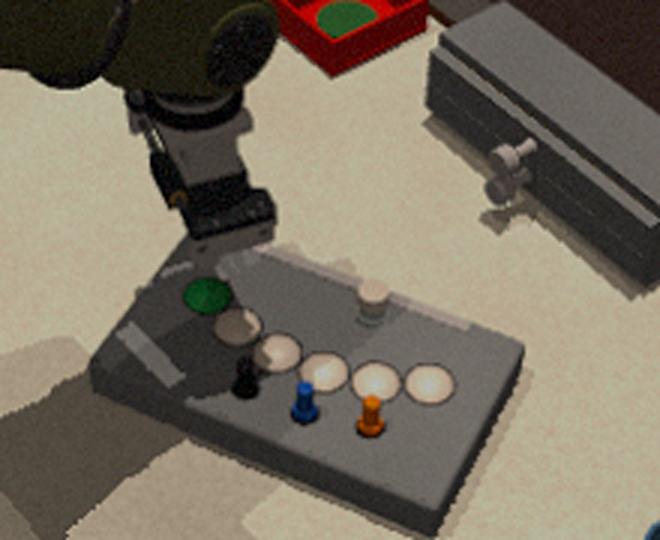

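The fingertip stands above the green key, at crop (205,265), and the pegs are clear. Now I'll lower it gently onto key 1.

Request:
servo_tool(
  moves=[
    [[0,0,0,0.001,-0.001,0.01,1],[0,0,0,0.001,-0.001,0.02,1],[0,0,0,0.001,-0.001,0.03,1],[0,0,0,0.001,-0.001,0.04,1],[0,0,0,0.001,-0.001,0.046,1],[0,0,0,0.001,-0.001,0.05,1],[0,0,0,0.001,-0.001,0.054,1],[0,0,0,0.001,-0.001,0.058,1],[0,0,0,0.001,-0.001,0.062,1],[0,0,0,0.001,-0.001,0.066,1],[0,0,0,0.001,-0.001,0.066,1],[0,0,0,0.001,-0.001,0.066,1]],
  ],
)

```text
time_s: 3.27
ee_pos: [0.5034, 0.0509, 0.0488]
eef_rot: [3.141, 0.002, 2.862]
force: [-0.1, -0.1, -0.5]
grip_width: 0.0008
```

```bash
cat > st.py <<'E'
from station import *
from h import *
import sys
o=get_obs(); print(o["time_s"],o["ee_pos"],o["eef_rot"],o["force"])
c0=np.array([.70122,.02755]); r=.1993
a=lambda p: np.arctan2(*(np.asarray(p)-c0)[::-1])%(2*np.pi)
cur=a(o["ee_pos"][:2]); end=a(KEYS[4])+float(sys.argv[2])/r/1000; st=float(sys.argv[1])/1000/r
t=np.minimum(cur+st*np.arange(1,13),end)
z=float(sys.argv[3])
rows(o,np.c_[c0[0]+r*np.cos(t),c0[1]+r*np.sin(t),np.full(12,z)])
print("arc mm left",(end-cur)*r*1000, "past each key mm",[round((cur-a(k))*r*1000,1) for k in KEYS])
E
python3 st.py 5 1 .048
```

```text
3.2667 [0.50335964 0.05092312 0.04881664] [3.14125111e+00 2.20329803e-03 2.86182978e+00] [-0.12956597 -0.09966876 -0.45951314]
[0.5028 0.046  0.048 ] [-0.002, -0.01, 0.002]
[0.5024 0.041  0.048 ] [-0.004, -0.02, 0.002]
[0.5021 0.036  0.048 ] [-0.006, -0.029, 0.002]
[0.5019 0.031  0.048 ] [-0.008, -0.039, 0.002]
[0.5019 0.026  0.048 ] [-0.011, -0.049, 0.002]
[0.502 0.021 0.048] [-0.014, -0.058, 0.002]
[0.5023 0.016  0.048 ] [-0.017, -0.068, 0.002]
[0.5026 0.011  0.048 ] [-0.021, -0.077, 0.002]
[0.5031 0.006  0.048 ] [-0.024, -0.086, 0.002]
[0.5037 0.0011 0.048 ] [-0.028, -0.096, 0.002]
[ 0.5044 -0.0039  0.048 ] [-0.032, -0.105, 0.002]
[ 0.5053 -0.0088  0.048 ] [-0.037, -0.114, 0.002]
axis z [ 2.2e-03 -3.0e-04 -1.0e+00]
arc mm left 179.1434598048974 past each key mm [np.float64(-3.0), np.float64(-46.2), np.float64(-90.3), np.float64(-134.8), np.float64(-178.1), np.float64(-222.2)]
```

Key 1 is pressed about 5 mm. Now the stroke, about 5 mm per row.

Request:
servo_tool(
  moves=[
    [[0,0,0,-0.002,-0.01,0.002,1],[0,0,0,-0.004,-0.02,0.002,1],[0,0,0,-0.006,-0.029,0.002,1],[0,0,0,-0.008,-0.039,0.002,1],[0,0,0,-0.011,-0.049,0.002,1],[0,0,0,-0.014,-0.058,0.002,1],[0,0,0,-0.017,-0.068,0.002,1],[0,0,0,-0.021,-0.077,0.002,1],[0,0,0,-0.024,-0.086,0.002,1],[0,0,0,-0.028,-0.096,0.002,1],[0,0,0,-0.032,-0.105,0.002,1],[0,0,0,-0.037,-0.114,0.002,1]],
  ],
)

```text
time_s: 4.27
ee_pos: [0.5053, -0.0097, 0.0477]
eef_rot: [-3.142, 0.002, 2.862]
force: [1.0, 0.3, 0.4]
grip_width: 0.0004
```

```bash
python3 st.py 5 1 .048; python3 - <<'E'
from station import *
import cv2
c=camera("side"); cv2.imwrite("pics/side2.png",cv2.resize(c["color"][100:280,200:420,::-1],None,fx=3,fy=3,interpolation=cv2.INTER_CUBIC))
E
```

```text
4.2667 [ 0.50529282 -0.00968313  0.0476896 ] [-3.14159159e+00  1.88037708e-03  2.86174426e+00] [1.01638319 0.25072434 0.35583838]
[ 0.5064 -0.0146  0.048 ] [-0.005, -0.009, -0.001]
[ 0.5075 -0.0194  0.048 ] [-0.01, -0.017, -0.001]
[ 0.5088 -0.0243  0.048 ] [-0.015, -0.026, -0.001]
[ 0.5101 -0.0291  0.048 ] [-0.02, -0.035, -0.001]
[ 0.5116 -0.0339  0.048 ] [-0.026, -0.043, -0.001]
[ 0.5132 -0.0386  0.048 ] [-0.031, -0.051, -0.001]
[ 0.5149 -0.0433  0.048 ] [-0.037, -0.059, -0.001]
[ 0.5168 -0.0479  0.048 ] [-0.043, -0.067, -0.001]
[ 0.5187 -0.0525  0.048 ] [-0.049, -0.075, -0.001]
[ 0.5208 -0.0571  0.048 ] [-0.056, -0.083, -0.001]
[ 0.523  -0.0616  0.048 ] [-0.063, -0.09, -0.001]
[ 0.5253 -0.066   0.048 ] [-0.07, -0.097, -0.0]
axis z [ 1.8e-03 -5.0e-04 -1.0e+00]
arc mm left 118.28107626895732 past each key mm [np.float64(57.9), np.float64(14.7), np.float64(-29.5), np.float64(-73.9), np.float64(-117.3), np.float64(-161.3)]
```

View pics/side2.png

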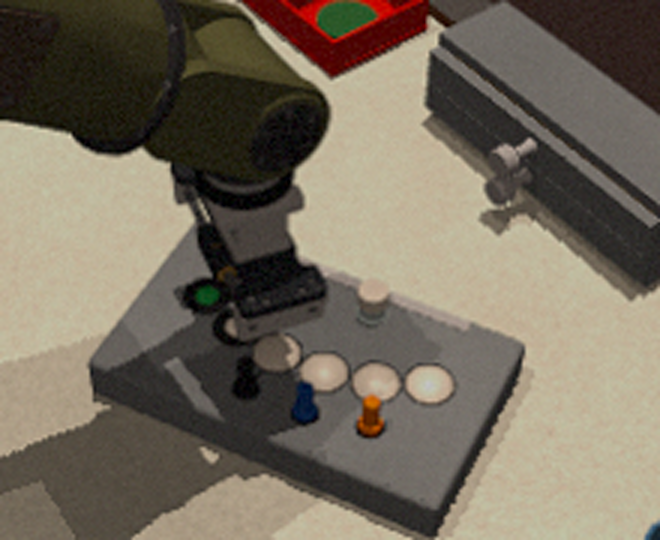

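Keys 1, at crop (207,296), and 2 (232,328) are visibly sunk, and the pegs are untouched. I'll continue.

Request:
servo_tool(
  moves=[
    [[0,0,0,-0.005,-0.009,0,1],[0,0,0,-0.01,-0.017,0,1],[0,0,0,-0.015,-0.026,0,1],[0,0,0,-0.02,-0.035,0,1],[0,0,0,-0.026,-0.043,0,1],[0,0,0,-0.031,-0.051,0,1],[0,0,0,-0.037,-0.059,0,1],[0,0,0,-0.043,-0.067,0,1],[0,0,0,-0.049,-0.075,0,1],[0,0,0,-0.056,-0.083,0,1],[0,0,0,-0.063,-0.09,0,1],[0,0,0,-0.07,-0.097,0,1]],
  ],
)

```text
time_s: 5.32
ee_pos: [0.5259, -0.0668, 0.0478]
eef_rot: [3.141, 0.002, 2.861]
force: [-1.9, 1.6, 2.5]
grip_width: 0.0002
```

```bash
python3 st.py 4.5 1 .048
```

```text
5.3167 [ 0.52587111 -0.06679089  0.04776395] [3.14138501e+00 1.66742266e-03 2.86142215e+00] [-1.87787674  1.63519717  2.54519443]
[ 0.5279 -0.0708  0.048 ] [-0.006, -0.007, -0.0]
[ 0.5302 -0.0747  0.048 ] [-0.013, -0.013, -0.0]
[ 0.5325 -0.0785  0.048 ] [-0.019, -0.019, -0.0]
[ 0.5349 -0.0823  0.048 ] [-0.026, -0.025, -0.0]
[ 0.5375 -0.086   0.048 ] [-0.033, -0.031, -0.0]
[ 0.5401 -0.0897  0.048 ] [-0.04, -0.036, -0.0]
[ 0.5428 -0.0933  0.048 ] [-0.047, -0.042, -0.0]
[ 0.5455 -0.0969  0.048 ] [-0.054, -0.047, -0.0]
[ 0.5484 -0.1004  0.048 ] [-0.062, -0.052, -0.0]
[ 0.5513 -0.1038  0.048 ] [-0.069, -0.057, -0.0]
[ 0.5543 -0.1071  0.048 ] [-0.077, -0.062, -0.0]
[ 0.5574 -0.1104  0.048 ] [-0.085, -0.066, -0.0]
axis z [ 1.7e-03 -3.0e-04 -1.0e+00]
arc mm left 57.33487701076899 past each key mm [np.float64(118.9), np.float64(75.6), np.float64(31.5), np.float64(-13.0), np.float64(-56.3), np.float64(-100.4)]
```

Request:
servo_tool(
  moves=[
    [[0,0,0,-0.006,-0.007,0,1],[0,0,0,-0.013,-0.013,0,1],[0,0,0,-0.019,-0.019,0,1],[0,0,0,-0.026,-0.025,0,1],[0,0,0,-0.033,-0.031,0,1],[0,0,0,-0.04,-0.036,0,1],[0,0,0,-0.047,-0.042,0,1],[0,0,0,-0.054,-0.047,0,1],[0,0,0,-0.062,-0.052,0,1],[0,0,0,-0.069,-0.057,0,1],[0,0,0,-0.077,-0.062,0,1],[0,0,0,-0.083,-0.065,0,1]],
  ],
)

```text
time_s: 6.32
ee_pos: [0.5572, -0.11, 0.0479]
eef_rot: [3.142, 0.002, 2.861]
force: [-1.4, 1.0, 2.2]
grip_width: 0.0002
```

```bash
python3 st.py 4.5 1 .048; python3 - <<'E'
from station import *
import cv2
c=camera("side"); cv2.imwrite("pics/side3.png",cv2.resize(c["color"][100:280,200:420,::-1],None,fx=3,fy=3,interpolation=cv2.INTER_CUBIC))
E
```

```text
6.3167 [ 0.55717335 -0.11003126  0.04790784] [3.14151563e+00 2.01072937e-03 2.86131674e+00] [-1.44732932  0.99506377  2.22460622]
[ 0.5597 -0.1128  0.048 ] [-0.006, -0.004, -0.0]
[ 0.5597 -0.1128  0.048 ] [-0.006, -0.004, -0.0]
[ 0.5597 -0.1128  0.048 ] [-0.006, -0.004, -0.0]
[ 0.5597 -0.1128  0.048 ] [-0.006, -0.004, -0.0]
[ 0.5597 -0.1128  0.048 ] [-0.006, -0.004, -0.0]
[ 0.5597 -0.1128  0.048 ] [-0.006, -0.004, -0.0]
[ 0.5597 -0.1128  0.048 ] [-0.006, -0.004, -0.0]
[ 0.5597 -0.1128  0.048 ] [-0.006, -0.004, -0.0]
[ 0.5597 -0.1128  0.048 ] [-0.006, -0.004, -0.0]
[ 0.5597 -0.1128  0.048 ] [-0.006, -0.004, -0.0]
[ 0.5597 -0.1128  0.048 ] [-0.006, -0.004, -0.0]
[ 0.5597 -0.1128  0.048 ] [-0.006, -0.004, -0.0]
axis z [ 2.e-03 -5.e-04 -1.e+00]
arc mm left 3.7535939194299037 past each key mm [np.float64(172.4), np.float64(129.2), np.float64(85.0), np.float64(40.6), np.float64(-2.8), np.float64(-46.8)]
```

View pics/side3.png

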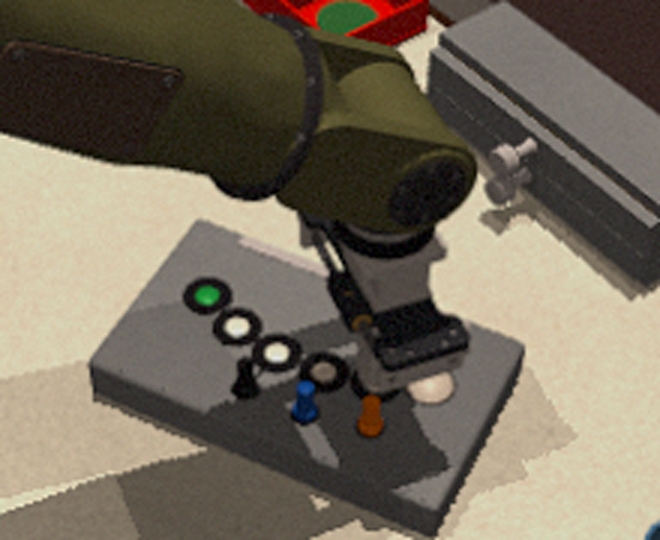

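Keys 1–4 are sunk, each with a dark ring at crop (207,296), (237,327), (277,352) and (323,371). The fingertip covers the crown of key 5, and key 6 (432,387) is up. I'll lift straight up, slowly at first.

Request:
servo_tool(
  moves=[
    [[0,0,0,-0.003,-0.002,0,1],[0,0,0,-0.003,-0.002,0,1],[0,0,0,-0.003,-0.002,-0.01,1],[0,0,0,-0.003,-0.002,-0.03,1],[0,0,0,-0.003,-0.002,-0.07,1],[0,0,0,-0.003,-0.002,-0.12,1],[0,0,0,-0.003,-0.002,-0.18,1],[0,0,0,-0.003,-0.002,-0.24,1],[0,0,0,-0.003,-0.002,-0.3,1],[0,0,0,-0.003,-0.002,-0.34,1],[0,0,0,-0.003,-0.002,-0.36,1],[0,0,0,-0.003,-0.002,-0.36,1]],
  ],
)

```text
time_s: 7.37
ee_pos: [0.5588, -0.1117, 0.2306]
eef_rot: [3.142, 0.006, 2.861]
force: [0.3, -0.5, 0.3]
grip_width: 0.0003
```

Request:
servo_tool(
  moves=[
    [[0,0,0,0.06,0.06,0,1],[0,0,0,0.12,0.12,0,1],[0,0,0,0.18,0.18,0,1],[0,0,0,0.24,0.24,0,1],[0,0,0,0.3,0.3,0,1],[0,0,0,0.35,0.35,0,1],[0,0,0,0.38,0.38,0,1],[0,0,0,0.38,0.38,0,1],[0,0,0,0.38,0.38,0,1]],
  ],
)

```text
time_s: 8.12
ee_pos: [0.4281, 0.124, 0.2284]
eef_rot: [-3.141, 0.005, 2.863]
force: [0.8, -0.7, -0.5]
grip_width: 0.0007
```

```bash
python3 - <<'E'
from station import *
from h import *
o=get_obs(); print(o["time_s"],o["ee_pos"],o["force"],o["joint_vel"].round(3))
for n,roi in (("top",(220,150,365,265)),("side",(225,165,380,280))):
    c=camera(n); x0,y0,x1,y1=roi
    im=c["color"][y0:y1,x0:x1]
    cv2.imwrite(f"pics/{n}4.png",cv2.resize(im[:,:,::-1],None,fx=5,fy=5,interpolation=cv2.INTER_CUBIC))
    cv2.imwrite(f"pics/{n}4full.png",c["color"][:,:,::-1])
    hsv=cv2.cvtColor(im,cv2.COLOR_RGB2HSV)
    for k,(lo,hi) in {"amber":((5,150,80),(22,255,255)),"blue":((98,120,40),(125,255,255))}.items():
        N,l,s,ce=cv2.connectedComponentsWithStats(cv2.inRange(hsv,lo,hi))
        print(n,k,[(ce[i]+[x0,y0]).round(1) for i in range(1,N) if s[i,4]>=12])
E
```

```text
8.1167 [0.4281225  0.12404388 0.22843019] [ 0.79212475 -0.67483163 -0.51834749] [-0.043  0.012 -0.018 -0.001  0.003 -0.014]
top amber [array([323., 208.])]
top blue [array([307.9, 219.9])]
side amber [array([323.3, 234.7]), array([323. , 241.7])]
side blue [array([301. , 233.4])]
```

View pics/side4.png

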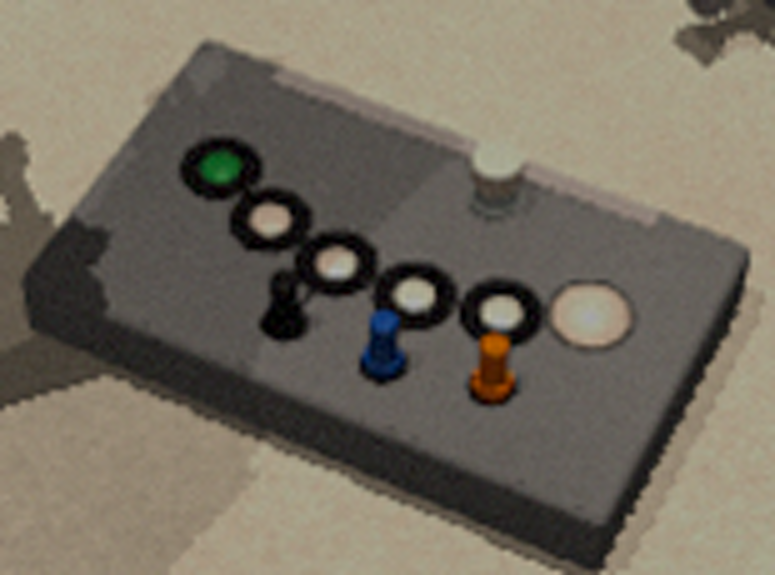

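View pics/top4full.png

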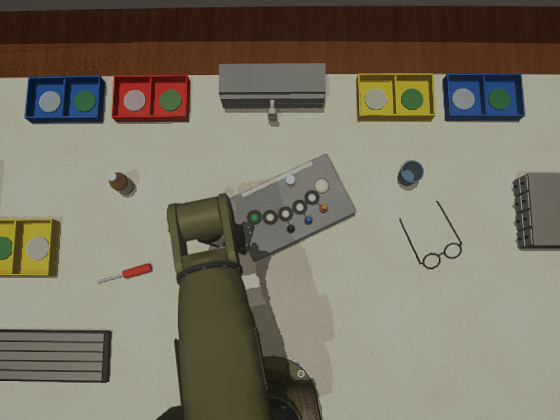

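Keys 1–5 are down, key 6 at crop (590,315) is up, and the pegs, jar and bystanders haven't moved. I'll hand in.

```bash
python3 -c "
from station import *
print(hand_in())"
```

```text
the job is handed in; nothing more can be done
None
```

The stroke is done and handed in: keys 1 to 5 are down and key 6 is still up. I pressed the green key with the fingers shut, then drew them along the arc in one stroke at about 48 mm height. The stroke ended on key 5, because the amber peg measured 45 mm from key 5 and 64 mm from key 4. After that I lifted straight up and moved clear, ending at about 8.1 s of the 42 s allowed.

- **Keys:** In the last pictures keys 1–5 are sunk, each showing a dark ring, and key 6 is not. From the fingertip heights, I estimate they were pressed about 6 mm.
- **Pegs and other things:** The amber and blue pegs were within 1 pixel of their starting positions. I checked the black peg, jar, cleaner, driver, spectacles and cup by eye only, and they looked unmoved.
- **Forces:** Readings at the end of each move during the stroke were under 4 N. I didn't see the force within a move.

No checks failed or disagreed. `hand_in()` gives no verdict.

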